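# Register a notebook in the stamping press

### The job

Get the notebook ready for stamping: with your fingertips, push it across the press's sliding bed until it sits squarely in the corner, flush against both the side lay and the end lay. Then push the bed all the way in under the head until it meets its stop, with the notebook still snug in the corner. Only push - do not pick up or tip the notebook - and leave the press lever and everything else on the bench where it is.

Things in the scene. Friction and masses are not known exactly. Their poses are not given: they have to be found in the camera images.
- notebook_center (a point): Rigid loose notebook, green leather, 140 x 95 x 16 mm, 0.17-0.34 kg, lying flat on the press's bed, up to 0.3 rad askew, its centre 15-70 mm short of its place along x and y. Point: its centre, 8 mm above the bed. x along its 140 mm, towards the end that goes to the end lay; y across its 95 mm, away from the spine (spine goes to the side lay); z up. Slides at 1-4 N.
- lay_corner (a point): Where the inner faces of the bed's two steel lays (fences 8 mm high) meet, on the bed plate's top face, 80 mm above the bench; moves with the bed. x: direction the bed slides in, to the press's column; y: square to it, towards the robot's side; z up. Side lay face: line y = 0, x -190 to 0 mm. End lay face: line x = 0, y 8 to 142 mm. The notebook belongs at x < 0, y > 0.
- knob_face (a point): Centre of the flat outer face of the black knob (30 mm diameter, level axis) at the bed's front edge, 65 mm above the bench, 40 mm out from the plate. x: direction the bed slides in: push along it; the face looks to -x. Around the knob there is free space down to the press's base (30 mm high) and slide rails (46 mm).
- bed (a joint): How far the bed is pushed in, m: 0 fully out, 0.160 against its stop (home). Starts at 0 to 0.02. Stiff dry slide: takes about 5 N to move, stays where it is left.
- lever (a joint): The press's hand lever on the side of the head away from the robot, rad: 0 raised (as it stands), grows as it is pulled down. Leave it at 0.
- head_front (a point): Lower front edge of the press's head, mid-width; fixed. From here on in its x direction (the slide direction) stands the head: 90 mm wide, die and heater 126 to 161 mm above the bench, the cast arm 215 to 315 mm; the column begins 145 mm further on.
- press: The grey cast stamping press, fixed to the bench, 390 x 180 mm base, 0.33 m high (foil roll to 0.39 m, lever knob to 0.43 m). Origin at the centre of the base, on the bench; x along the slide towards the column.
- dye_blue: Square dye bottle, 75 x 75 x 208 mm, blue-grey; origin under its centre. Leave alone.
- dye_brown: Square dye bottle, 75 x 75 x 208 mm, brown; origin under its centre. Leave alone.
- dye_teal: Square dye bottle, 75 x 75 x 208 mm, pale teal; origin under its centre. Leave alone.
- jar: Glass jar with steel cap, 68 mm diameter, 75 mm high, beyond the bed; origin under its centre. Leave alone.
- thread: Spool of tan thread, 48 mm diameter, 58 mm high, on the robot's side of the press; origin under its centre. Leave alone.
- foil_roll: Standing roll of silver foil, 52 mm diameter, 52 mm high, beyond the press; origin under its centre. Leave alone.
- type_holder: Brass type holder, 70 x 30 x 27 mm with a short steel stud at one end, on the bench on the robot's side of the press; origin under its centre. Leave alone.
- maul: Standing wooden maul, 66 mm diameter, 190 mm high; origin under its centre. Leave alone.
- bed_plate (a point): Centre of the top face of the bed plate: aluminium with an engraved grid, 220 mm (x, slide direction) x 180 mm (y), 14 mm thick, top 80 mm above the bench; moves with the bed. Brass screws behind the lay faces stand 17 mm above the plate.
- notebook: The same notebook; origin under its centre, axes as for notebook_center. Its leather grips the fingers and lays: pushed in the middle while askew against a lay it can jam; pushed at the end that lags behind it swings flush.
Not all that is in view belongs to the job. Of the things that look like the notebook, the smallest one is meant.

How it is judged (in metres and radians):
On the way:
1. the notebook sits flush in the corner of both lays while the bed is still out in front of the head (x of notebook_center in the frame of lay_corner between -0.073 and -0.067 m and y of notebook_center in the frame of lay_corner between 0.0445 and 0.0505 m and angle between the x axis of notebook_center and the x axis of lay_corner, either way round below 0.03 rad and angle between notebook_center's own z axis and vertical below 0.03 rad and z of notebook_center in the frame of lay_corner between 0.005 and 0.011 m and value of joint bed below 0.1 m), for 0.2 s.
At the end, for the whole second after the job is handed in: The bed is home (within 3 mm of its stop) and the notebook lies flat and at rest in the corner, within 3 mm of touching both lays and within 0.03 rad of square (x of notebook_center in the frame of lay_corner between -0.073 and -0.067 m and y of notebook_center in the frame of lay_corner between 0.0445 and 0.0505 m and angle between the x axis of notebook_center and the x axis of lay_corner, either way round below 0.03 rad and angle between notebook_center's own z axis and vertical below 0.03 rad and z of notebook_center in the frame of lay_corner between 0.005 and 0.011 m and value of joint bed above 0.157 m and linear speed of notebook below 0.01 m/s).
It fails at once if the notebook is lifted (more than 6 mm off the bed) or tipped (z of notebook_center in the frame of lay_corner above 0.014 m or angle between notebook_center's own z axis and vertical above 0.12 rad).
It fails at once if the notebook falls off the bed (z of notebook_center in the frame of lay_corner below -0.01 m).
It fails at once if the press lever is moved (value of joint lever above 0.12 rad).
It fails at once if another thing on the bench is moved by more than 15 mm or tipped (distance of any of dye_blue, dye_brown, dye_teal, jar, thread, foil_roll, type_holder, maul from where it was at the start of the episode above 0.015 m or angle between any of dye_blue, dye_brown, dye_teal, jar, thread, foil_roll, type_holder, maul's own z axis and vertical above 0.2 rad).
It also fails if it takes over 64 s, if anything falls off the work surface, if the arm or the gripper's body presses on something with over 40 N, if the wrist force passes 120 N, or if a joint passes its speed limit or range.

### The arm

A 6-joint arm with a two-finger parallel gripper is mounted at the origin on the work surface. World frame = base frame: x ahead of the robot, y to its left, z up, the work surface at z = 0. Lengths are in m, angles in degrees, forces in N, time in s.
With the tool pointing down it reaches from about 0.375 to 0.9 m from the base axis. Payload 3.1 kg.
Tool frame: the origin (TCP) lies on the centre line of the jaws, within the pads' length; the fingertips stand 14 mm ahead of it and the grasp point (between the pads) lies 5 mm behind it (bot.tips_ahead is the distance from the TCP to the fingertips, in m); z points along the fingers, y is the line along which they close (so a half turn about z gives the same grasp; the last joint's range is limited). The gripper opens to 87 mm and grips with 3 to 60 N. Pads are 19 mm wide; open, the fingers measure 117 mm over their backs; the gripper's body (75 mm by 190 mm) begins 51 mm behind the grasp point.
Start: joints at [61.392, 30.224, 82.088, -0, 67.689, -10.227], TCP at [0.197, 0.593, 0.237] pointing down, gripper open.
Joint ranges: [-176.69, 176.69], [-43.24, 126.21], [12.49, 139.97], [-82, 262], [0, 151.66], [-163.58, 163.58]. Speed limits (degrees/s): [159.86, 159.86, 180, 180, 180, 180].

### API

Orientations are given as a 3x3 rotation matrix whose columns are the frame's x, y, z axes.
In Python, from rig import bot gives the robot as it stands.
- The arm moves only by the tool play_rows, never from a script. Its argument "moves" is a list that holds one entry, the list of rows, each a list of 6 numbers: the shift along the tool's x, y, z in mm, then the turn, a rotation vector about the tool's x, y, z in rad. A call has 1 to 5 rows; each row shifts and turns the commanded pose from where the row before left it, along the tool's axes as they then stand; what a row does not reach is not made up. A row lasts 1/10 s, in which the tool goes at most 50 mm and 8.59 degrees, less where a joint would pass 70% of its speed; a pose out of reach is approached as far as the arm can. A call with a gripper value outside its range is refused whole. "fingers" is the opening, from -1 (shut) to 1 (fully open), set as the call begins (left out, the last holds). The fingers move at their own pace and stop on an object; the grip force is fixed at half the most. Time passes only in rows, so rows that do not move let the fingers close. It gives the time, the measured TCP pose, the force, the opening and the grip force at its end, in the units of the state.
- bot.read_state(): the state, without advancing time (a new reading comes with each control period).
- bot.capture(name): name is "side" or "top" or "wrist"; returns a dict with "image" (400x640x3 uint8, blue, green, red), "fx", "fy", "cx", "cy" (pixels), "R" (3x3) and "t" (3): a world point X has camera coordinates R X + t. Camera axes: x right, y down, z forward; pixel columns grow to the right and rows downward; lengths in m; the calibration is good to about 2 mm. The wrist camera is an equidistant fisheye: a pixel r from the principal point sees the ray r / f radians off the axis. A picture is of the moment at which its call begins. There is no depth.
- bot.hand_in(): hands the job in; it is judged then, once.
Trained networks look in a picture, given as the dict that the camera call returned (one of the last four; its "shot" number tells which), for a name from the list of things; names that differ only in an ending like _2 or _b are one class to them, and where a whole thing is asked for, a point or a joint stands for the part that bears it (a point fixed in the world has none). Each returns a list of dicts, best first, with "confidence" (0 to 1); they miss things now and then, are a little off and sometimes report something else, mostly with a low value. They report only what shows in the picture. A call takes as long as a camera call. They do not tell look-alikes from the thing itself.
- bot.search_frame(picture, query): "centre" ([column, row] in pixels, amid what is visible of it).
- bot.silhouettes(picture, query): "pixels" (400x640 bool, what is visible of it) and "centre" ([column, row] in pixels, amid what is visible of it).
- bot.pinpoint(picture, query): "centre" ([column, row] in pixels: a listed point, or the origin of a listed thing).
The state is a dict: "time_s": time; "joint_positions": joint angles; "qvel": joint speeds; "tau": joint torques, N m; "position": TCP position; "tcp_rot": TCP orientation; "force": force on the tool from outside, world axes, zero at the start; "moment": the same for the moment, N m; "opening": opening from 0.0 (shut) to 1.0 (fully open); "grasp_force": force on a finger pad.
Only numpy, scipy, OpenCV 4.12 (cv2) and the standard library are available. Lean on these libraries where they do the work, as an engineer would, in place of code of your own. Each camera call takes 0.05 s, during which the arm holds its last target. There are 200 camera calls.

## Working session

There is one attempt and no reset: what is moved stays moved. The work goes in short steps, Python scripts to look and compute and a tool call to move; the robot and the scene stay as the last step left them, time stands still between calls to the robot, and variables do not carry over. Pictures are saved under pics/ and viewed, at most 10 in all, crops included, and the job is handed in when it is done.

Besides the shell and the picture viewer there is one more tool, called after ">>>" as name(argument=value, ...) on one line, values as JSON. play_rows: Moves the arm, as the interface text tells. Its arguments: {"type":"object","properties":{"moves":{"type":"array","items":{"type":"array","items":{"type":"array","items":{"type":"number"}}}},"fingers":{"type":"number"}},"required":["moves"]}

```bash
mkdir -p pics
cat > h.py <<'E'
import numpy as np, cv2
from rig import bot
def ray(c,px):
    u=(px[0]-c["cx"])/c["fx"]; v=(px[1]-c["cy"])/c["fy"]
    if c.get("fish"):
        r=np.hypot(u,v); d=np.array([u/r*np.sin(r),v/r*np.sin(r),np.cos(r)])
    else: d=np.array([u,v,1.])
    R=np.array(c["R"]); return -R.T@np.array(c["t"]), R.T@d
def atz(c,px,z):
    o,d=ray(c,px); return (o+d*(z-o[2])/d[2])[:3]
def proj(c,X):
    p=np.array(c["R"])@np.array(X)+np.array(c["t"])
    if c.get("fish"):
        th=np.arctan2(np.hypot(p[0],p[1]),p[2]); n=np.hypot(p[0],p[1])
        return np.array([c["cx"]+c["fx"]*th*p[0]/n,c["cy"]+c["fy"]*th*p[1]/n])
    return np.array([c["cx"]+c["fx"]*p[0]/p[2],c["cy"]+c["fy"]*p[1]/p[2]])
def cap(n):
    c=bot.capture(n)
    if n=="wrist": c["fish"]=True
    return c
E
python3 - <<'E'
from h import *
for n in ("top","side"):
    c=cap(n); cv2.imwrite(f"pics/{n}0.png",c["image"])
    print(n,c["fx"],np.round(-np.array(c["R"]).T@c["t"],3))
    for q in ["notebook_center","lay_corner","knob_face","head_front","press","bed_plate"]:
        print(q,[(np.round(d["centre"],1).tolist(),round(d["confidence"],2)) for d in bot.pinpoint(c,q)[:4]])
    for q in ["notebook"]:
        print(q,[(np.round(d["centre"],1).tolist(),round(d["confidence"],2),int(d["pixels"].sum())) for d in bot.silhouettes(c,q)[:6]])
E
```

```text
top 454.96182922386413 [ 0.414 -0.066  1.41 ]
notebook_center [([189.8, 289.2], 0.9), ([306.9, 171.8], 0.74), ([329.6, 257.6], 0.58)]
lay_corner [([267.4, 145.3], 0.68)]
knob_face [([346.3, 167.9], 0.81), ([305.9, 173.7], 0.69)]
head_front [([252.8, 168.9], 0.91), ([225.7, 231.5], 0.64)]
press [([307.2, 170.9], 0.41)]
bed_plate [([252.0, 169.2], 0.17)]
notebook [([184.7, 291.4], 0.65, 3202), ([444.5, 169.1], 0.63, 1133), ([305.7, 175.7], 0.59, 1620), ([330.5, 252.8], 0.55, 3094)]
side 400.4549579951713 [ 0.082 -0.635  1.038]
notebook_center [([286.4, 279.0], 0.86), ([332.7, 203.3], 0.78)]
lay_corner [([329.9, 171.3], 0.57)]
knob_face [([364.5, 226.8], 0.76), ([327.8, 173.3], 0.56), ([249.4, 198.8], 0.3)]
head_front [([307.0, 165.8], 0.85), ([333.7, 202.0], 0.17)]
press [([296.8, 188.3], 0.7)]
bed_plate [([332.2, 195.3], 0.82)]
notebook [([331.5, 201.7], 0.91, 1190), ([288.0, 279.4], 0.8, 3266), ([289.3, 154.9], 0.73, 9450), ([181.9, 207.5], 0.72, 2272)]
```

View pics/top0.png

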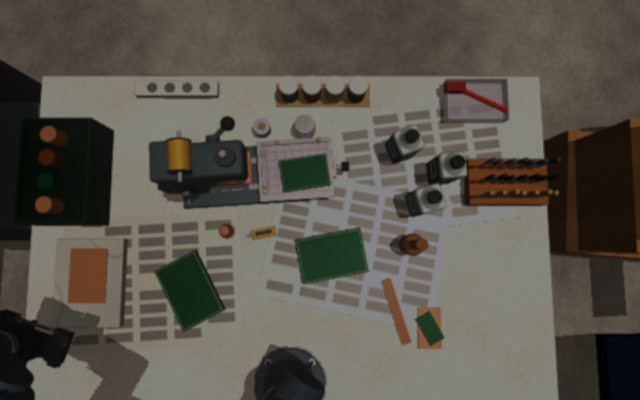

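View pics/side0.png

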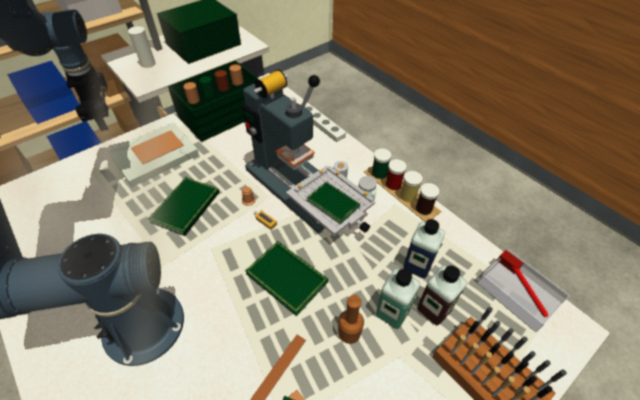

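The top view shows the press with its bed sliding to the left (world +y) and the lay corner near (262,145). Things that could be taken for the notebook, in top pixels:
- (306,172): green book on the bed
- (190,290): larger book on the bench
- (330,257): larger book on the bench
- (430,326): green scrap on a card

I choose (306,172), because it lies flat on the bed and is the smallest book. Next I check it in a close crop.

Run:
```python
from h import *
c=cap("top"); im=c["image"][110:230,140:380]
a=cv2.convertScaleAbs(cv2.resize(im,None,fx=3.3,fy=3.3,interpolation=cv2.INTER_CUBIC),alpha=1.8,beta=10)
s=cap("side"); b=cv2.convertScaleAbs(cv2.resize(s["image"][150:250,240:400],None,fx=4.9,fy=1.9*1.0,interpolation=cv2.INTER_CUBIC),alpha=1.5)
b=b[:, :a.shape[1]]; cv2.imwrite("pics/top1.png",np.vstack([a,cv2.resize(b,(a.shape[1],195))]))
def rect(c,px,q):
    for d in bot.silhouettes(c,q):
        if np.hypot(*(np.array(d["centre"])-px))<25: return d["pixels"]
for n,cc,px in(("top",c,(306,172)),("side",s,(332,202))):
    m=rect(cc,px,"notebook")
    if m is None: print(n,"none"); continue
    k,_=cv2.findContours(m.astype(np.uint8),cv2.RETR_EXTERNAL,cv2.CHAIN_APPROX_NONE)
    k=max(k,key=len)[:,0]
    W=np.array([atz(cc,p,.096)[:2] for p in k],np.float32)
    r=cv2.minAreaRect(W*1000); print(n,r, np.round(cv2.boxPoints(r)).tolist())
for cc in(c,s):
  for q,z in(("knob_face",.065),("lay_corner",.08),("head_front",.126),("press",0),("bed_plate",.08),("dye_blue",0),("dye_teal",0),("dye_brown",0),("jar",0),("thread",0),("type_holder",0),("maul",0),("foil_roll",0)):
    print(q,[(np.round(atz(cc,d["centre"],z)[:2],3).tolist(),round(d["confidence"],2)) for d in bot.pinpoint(cc,q)[:2]])
```

```text
top ((620.9544067382812, -42.05986785888672), (99.30435943603516, 141.9939727783203), 8.376306533813477) [[561.0, 21.0], [582.0, -120.0], [680.0, -105.0], [660.0, 35.0]]
side ((617.36669921875, -50.167701721191406), (103.28268432617188, 145.11056518554688), 7.4311842918396) [[557.0, 15.0], [576.0, -129.0], [678.0, -115.0], [659.0, 28.0]]
knob_face [([0.635, -0.174], 0.9)]
lay_corner [([0.697, 0.069], 0.84), ([0.739, 0.084], 0.48)]
head_front [([0.627, 0.108], 0.72)]
press [([0.619, 0.146], 0.94)]
bed_plate [([0.635, 0.003], 0.71)]
dye_blue [([0.709, -0.333], 0.64)]
dye_teal [([0.537, -0.394], 0.74)]
dye_brown []
jar [([0.768, -0.037], 0.65), ([0.539, -0.39], 0.43)]
thread [([0.454, 0.197], 0.72)]
type_holder [([0.44, 0.082], 0.81), ([0.411, -0.361], 0.66)]
maul [([0.412, -0.36], 0.87)]
foil_roll [([0.756, 0.088], 0.75), ([0.645, 0.118], 0.64)]
knob_face [([0.644, -0.169], 0.63), ([0.636, -0.03], 0.51)]
lay_corner [([0.697, 0.061], 0.68)]
head_front [([0.619, 0.1], 0.57), ([0.614, -0.052], 0.26)]
press [([0.629, 0.143], 0.65)]
bed_plate [([0.647, -0.005], 0.55)]
dye_blue [([0.699, -0.339], 0.92)]
dye_teal [([0.547, -0.389], 0.71), ([0.441, 0.089], 0.68)]
dye_brown [([0.63, -0.461], 0.62), ([0.408, -0.36], 0.19)]
jar [([0.767, -0.042], 0.62), ([0.686, 0.052], 0.52)]
thread []
type_holder [([0.444, 0.086], 0.7)]
maul [([0.406, -0.359], 0.89)]
foil_roll [([0.773, 0.081], 0.51)]
```

View pics/top1.png

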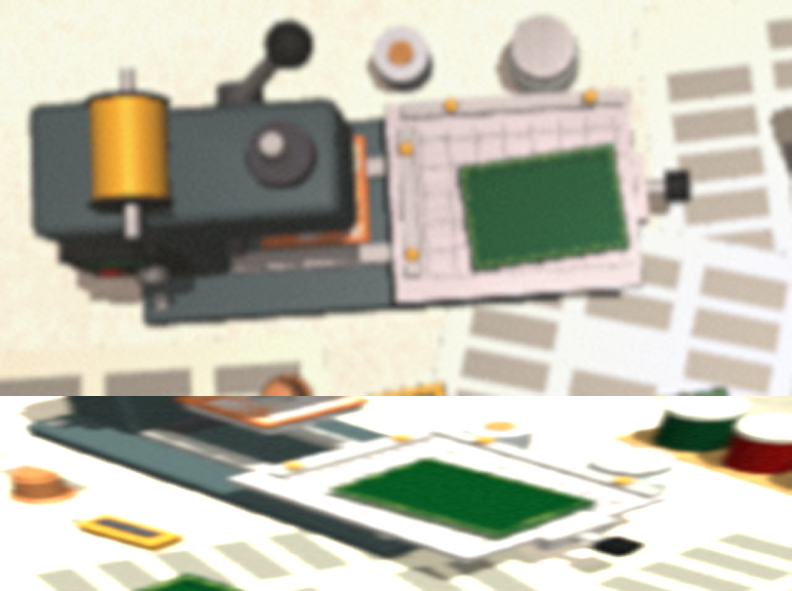

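The crop confirms it. The green book on the bed (top px 306,172) is the only one on the plate, about 142 x 99 mm as measured, and roughly 4° askew from the bed. The side lay is at the far edge (top px ~y 142) and the end lay is on the left (top px ~x 263). The lever is beyond the head and the knob is at (345,166). Next I work out an approach that gives the wrist camera a view.

```bash
cat >> h.py <<'E'
from scipy.spatial.transform import Rotation as Ro
def toolR(phi):  # tool x at world heading phi (deg), z down
    a=np.radians(phi); x=np.array([np.cos(a),np.sin(a),0]); z=np.array([0,0,-1.]); return np.c_[x,np.cross(z,x),z]
def plan(pos,phi,n):
    s=bot.read_state(); R=np.array(s["tcp_rot"]); p=np.array(s["position"])
    Rt=toolR(phi); rv=Ro.from_matrix(R.T@Rt).as_rotvec(); d=(np.array(pos)-p)*1000
    print("total rotvec",np.round(rv,3),"deg",np.round(np.degrees(np.linalg.norm(rv)),1))
    for i in range(n):
        Ri=R@Ro.from_rotvec(rv*i/n).as_matrix()
        print("row",[round(float(v),1) for v in Ri.T@d/n]+[round(float(v),4) for v in rv/n])
E
python3 - <<'E'
from h import *
s=bot.read_state(); print(s["time_s"],np.round(s["position"],3),np.round(s["tcp_rot"],3).tolist(),s["opening"],s["force"])
c=cap("wrist"); R=np.array(c["R"]); o=-R.T@c["t"]; print("cam",o,R[2],"in tool",np.array(s["tcp_rot"]).T@(o-s["position"]))
plan([.36,.25,.3],0,8)
E
```

```text
2.3 [0.197 0.593 0.237] [[-0.949, 0.315, -0.0], [0.315, 0.949, 0.0], [0.0, 0.0, -1.0]] 0.9997095584995715 [ 0.33979761 -0.00699515 -0.23611599]
cam [0.12812568 0.615925   0.38436638] [ 0.2521247  -0.08517631 -0.96393886] in tool [ 7.25858646e-02 -8.23610459e-05 -1.47821484e-01]
total rotvec [0.    0.    2.821] deg 161.6
row [-32.9, -34.3, -7.9, 0.0, 0.0, 0.3526]
row [-42.7, -20.8, -7.9, 0.0, 0.0, 0.3526]
row [-47.2, -4.8, -7.9, 0.0, 0.0, 0.3526]
row [-46.0, 11.8, -7.9, 0.0, 0.0, 0.3526]
row [-39.1, 27.0, -7.9, 0.0, 0.0, 0.3526]
row [-27.4, 38.8, -7.9, 0.0, 0.0, 0.3526]
row [-12.3, 45.9, -7.9, 0.0, 0.0, 0.3526]
row [4.3, 47.3, -7.9, 0.0, 0.0, 0.3526]
```

Run:
```python
from h import *
plan([.36,.25,.3],184.5,10)
```

```text
total rotvec [-0.     0.    -0.399] deg 22.9
row [-26.3, -27.4, -6.3, -0.0, 0.0, -0.0399]
row [-25.2, -28.5, -6.3, -0.0, 0.0, -0.0399]
row [-24.0, -29.4, -6.3, -0.0, 0.0, -0.0399]
row [-22.8, -30.4, -6.3, -0.0, 0.0, -0.0399]
row [-21.6, -31.3, -6.3, -0.0, 0.0, -0.0399]
row [-20.3, -32.1, -6.3, -0.0, 0.0, -0.0399]
row [-19.0, -32.9, -6.3, -0.0, 0.0, -0.0399]
row [-17.7, -33.6, -6.3, -0.0, 0.0, -0.0399]
row [-16.3, -34.3, -6.3, -0.0, 0.0, -0.0399]
row [-15.0, -34.9, -6.3, -0.0, 0.0, -0.0399]
```

>>> play_rows(moves=[[[-26,-27.5,-6.3,0,0,-0.04],[-25,-28.5,-6.3,0,0,-0.04],[-24,-29.5,-6.3,0,0,-0.04],[-23,-30.5,-6.3,0,0,-0.04],[-21.5,-31,-6.3,0,0,-0.04]]])

```text
time_s: 2.85
position: [0.2786, 0.4203, 0.2684]
tcp_rot: [[-0.993, 0.118, 0.0], [0.118, 0.993, 0.0], [-0.0, 0.0, -1.0]]
force: [0.5, 0.1, 0.4]
opening: 1.0
grasp_force: 0.0
```

>>> play_rows(moves=[[[-20,-32,-6.3,0,0,-0.04],[-19,-33,-6.3,0,0,-0.04],[-18,-33.5,-6.3,0,0,-0.04],[-16,-34,-6.3,0,0,-0.04],[-15,-35,-6.3,0,0,-0.04]]])

```text
time_s: 3.35
position: [0.3598, 0.249, 0.3001]
tcp_rot: [[-0.997, -0.081, 0.001], [-0.081, 0.997, 0.0], [-0.001, 0.0, -1.0]]
force: [1.2, -0.4, -0.8]
opening: 0.998
grasp_force: 0.0
```

>>> play_rows(moves=[[[-8,-40,0,0,0,0],[-8,-45,0,0,0,0],[-8,-45,0,0,0,0],[-8,-45,0,0,0,0],[-8,-45,0,0,0,0]]])

```text
time_s: 3.85
position: [0.4169, 0.0324, 0.2999]
tcp_rot: [[-0.997, -0.079, 0.001], [-0.079, 0.997, -0.0], [-0.001, -0.0, -1.0]]
force: [0.6, 0.7, -0.0]
opening: 1.0
grasp_force: 0.0
```

>>> play_rows(moves=[[[-8,-45,0,0,0,0],[-8,-45,0,0,0,0],[0,0,0,0,0,0],[0,0,0,0,0,0]]])

```text
time_s: 4.25
position: [0.4396, -0.055, 0.2994]
tcp_rot: [[-0.997, -0.076, -0.0], [-0.076, 0.997, 0.001], [0.0, 0.001, -1.0]]
force: [-0.8, -0.6, -0.1]
opening: 0.999
grasp_force: 0.0
```

Run:
```python
from h import *
s=bot.read_state(); print(s["time_s"],np.round(s["position"],4),np.round(s["tcp_rot"],3).tolist())
c=cap("wrist"); cv2.imwrite("pics/w1.png",c["image"]); print(c["fx"])
for q,z in(("knob_face",.065),("lay_corner",.08),("head_front",.126),("notebook_center",.088),("bed_plate",.08)):
    print(q,[(np.round(d["centre"],1).tolist(),np.round(atz(c,d["centre"],z)[:2],4).tolist(),round(d["confidence"],2)) for d in bot.pinpoint(c,q)[:3]])
```

```text
4.25 [ 0.4396 -0.055   0.2994] [[-0.997, -0.076, -0.0], [-0.076, 0.997, 0.001], [0.0, 0.001, -1.0]]
309.70691628693146
knob_face [([231.8, 299.5], [0.6398, -0.1733], 0.85)]
lay_corner []
head_front []
notebook_center [([269.8, 121.5], [0.3779, -0.1179], 0.94), ([539.3, 89.8], [0.289, 0.235], 0.91), ([315.9, 302.4], [0.6147, -0.0473], 0.85)]
bed_plate [([230.6, 302.1], [0.6341, -0.171], 0.16)]
```

View pics/w1.png

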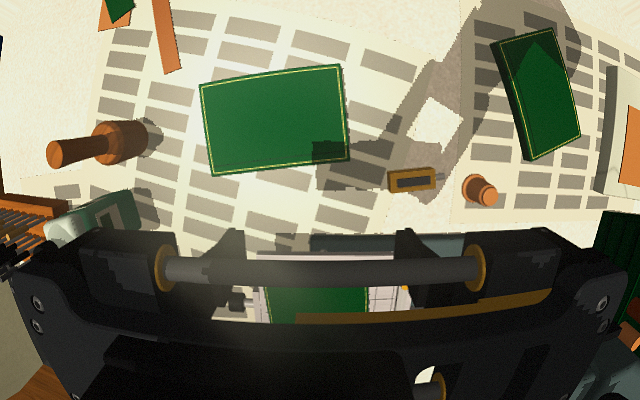

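The wrist view shows the gripper itself hiding the bed, with only a green sliver visible at (315,300). I'll turn the tool so the camera looks along the slide over the bed.

Run:
```python
from h import *
plan([.635,-.18,.30],94.5,11)
```

```text
total rotvec [ 0.    -0.     1.574] deg 90.2
row [-16.8, -13.0, -0.0, 0.0, -0.0, 0.1431]
row [-18.5, -10.4, -0.0, 0.0, -0.0, 0.1431]
row [-19.8, -7.7, -0.0, 0.0, -0.0, 0.1431]
row [-20.7, -4.8, -0.0, 0.0, -0.0, 0.1431]
row [-21.1, -1.8, -0.0, 0.0, -0.0, 0.1431]
row [-21.2, 1.2, -0.0, 0.0, -0.0, 0.1431]
row [-20.8, 4.2, -0.0, 0.0, -0.0, 0.1431]
row [-20.0, 7.1, -0.0, 0.0, -0.0, 0.1431]
row [-18.7, 9.9, -0.0, 0.0, -0.0, 0.1431]
row [-17.1, 12.5, -0.0, 0.0, -0.0, 0.1431]
row [-15.2, 14.8, -0.0, 0.0, -0.0, 0.1431]
```

>>> play_rows(moves=[[[-17,-13,0,0,0,0.143],[-18.5,-10.4,0,0,0,0.143],[-19.8,-7.7,0,0,0,0.143],[-20.7,-4.8,0,0,0,0.143],[-21,-1.8,0,0,0,0.143]]])

```text
time_s: 5.05
position: [0.5294, -0.1114, 0.2996]
tcp_rot: [[-0.802, 0.597, -0.0], [0.597, 0.802, 0.0], [0.0, -0.0, -1.0]]
force: [-0.0, 0.1, 0.4]
opening: 1.0
grasp_force: 0.0
```

>>> play_rows(moves=[[[-21,1.2,0,0,0,0.143],[-20.8,4.2,0,0,0,0.143],[-20,7,0,0,0,0.143],[-18.7,10,0,0,0,0.143],[-17,12.5,0,0,0,0.143]]], fingers=0.3)

```text
time_s: 5.55
position: [0.6181, -0.169, 0.2994]
tcp_rot: [[-0.214, 0.977, -0.0], [0.977, 0.214, 0.0], [0.0, -0.0, -1.0]]
force: [0.7, -1.1, -1.0]
opening: 0.68
grasp_force: 0.0
```

>>> play_rows(moves=[[[-15,15,0,0,0,0.143],[0,0,0,0,0,0],[0,0,0,0,0,0]]])

```text
time_s: 5.85
position: [0.6349, -0.1801, 0.299]
tcp_rot: [[-0.08, 0.997, -0.002], [0.997, 0.08, 0.001], [0.001, -0.002, -1.0]]
force: [-0.7, 0.5, 1.4]
opening: 0.65
grasp_force: 0.0
```

Run:
```python
from h import *
s=bot.read_state(); print(s["time_s"],np.round(s["position"],4),np.round(s["tcp_rot"],3).tolist())
c=cap("wrist"); cv2.imwrite("pics/w2.png",c["image"]); 
for q,z in(("knob_face",.065),("lay_corner",.08),("head_front",.126),("notebook_center",.088),("bed_plate",.08)):
    print(q,[(np.round(d["centre"],1).tolist(),np.round(atz(c,d["centre"],z)[:2],4).tolist(),round(d["confidence"],2)) for d in bot.pinpoint(c,q)[:3]])
```

```text
5.85 [ 0.6349 -0.1801  0.299 ] [[-0.08, 0.997, -0.002], [0.997, 0.08, 0.001], [0.001, -0.002, -1.0]]
knob_face [([329.1, 171.4], [0.6458, -0.1769], 0.74)]
lay_corner []
head_front []
notebook_center [([318.6, 62.8], [0.6225, -0.047], 0.8), ([155.0, 121.7], [0.4205, -0.1228], 0.63)]
bed_plate []
```

View pics/w2.png

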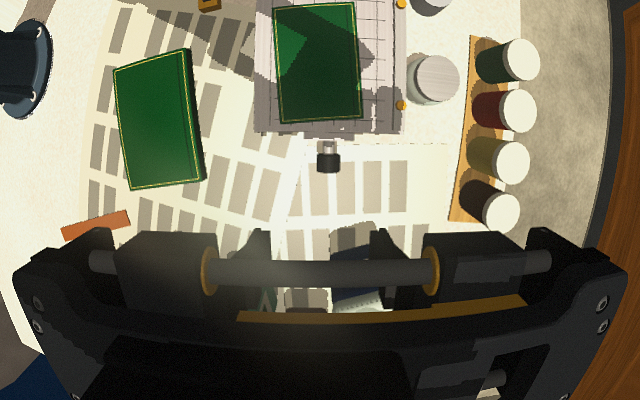

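This wrist view shows the notebook at (318,63), the knob at (329,158) and the side-lay screws at (401,4) and (401,104). I'll move 100 mm forward to bring the whole bed into view.

>>> play_rows(moves=[[[35,0,0,0,0,0],[35,0,0,0,0,0],[30,0,0,0,0,0],[0,0,0,0,0,0],[0,0,0,0,0,0]]])

```text
time_s: 6.65
position: [0.6274, -0.0811, 0.3]
tcp_rot: [[-0.079, 0.997, 0.001], [0.997, 0.079, -0.001], [-0.001, 0.0, -1.0]]
force: [0.6, -0.6, 0.4]
opening: 0.651
grasp_force: 0.0
```

Run:
```python
from h import *
s=bot.read_state(); print(s["time_s"],np.round(s["position"],4))
c=cap("wrist"); np.savez("w3.npz",im=c["image"],**{k:c[k] for k in("fx","fy","cx","cy","R","t")})
for q,z in(("knob_face",.065),("lay_corner",.08),("head_front",.126),("notebook_center",.088),("bed_plate",.08)):
    print(q,[(np.round(d["centre"],1).tolist(),np.round(atz(c,d["centre"],z)[:2],4).tolist(),round(d["confidence"],2)) for d in bot.pinpoint(c,q)[:3]])
# orthorectified view at z=.08, 2 px/mm ; world y to the left->, x up
def ortho(c,z,x0=.5,x1=.76,y0=-.2,y1=.16,k=2000):
    X,Y=np.meshgrid(np.arange(y1,y0,-1/k),np.arange(x1,x0,-1/k)); P=np.stack([Y,X,np.full_like(X,z)],-1)@np.array(c["R"]).T+np.array(c["t"])
    n=np.hypot(P[...,0],P[...,1]); th=np.arctan2(n,P[...,2])
    return cv2.remap(c["image"],(c["cx"]+c["fx"]*th*P[...,0]/n).astype(np.float32),(c["cy"]+c["fy"]*th*P[...,1]/n).astype(np.float32),cv2.INTER_LINEAR)
cv2.imwrite("pics/o3.png",cv2.convertScaleAbs(ortho(c,.08),alpha=1.3,beta=10))
```

```text
6.65 [ 0.6274 -0.0811  0.3   ]
knob_face [([325.8, 239.7], [0.6426, -0.1712], 0.9), ([312.8, 144.1], [0.616, -0.0457], 0.25)]
lay_corner [([394.7, 52.2], [0.7045, 0.0766], 0.66)]
head_front [([334.7, 12.7], [0.6286, 0.1023], 0.68), ([329.7, 11.8], [0.6234, 0.1028], 0.37)]
notebook_center [([317.4, 143.8], [0.6217, -0.0427], 0.8), ([157.5, 184.0], [0.4157, -0.1052], 0.65)]
bed_plate []
```

View pics/o3.png

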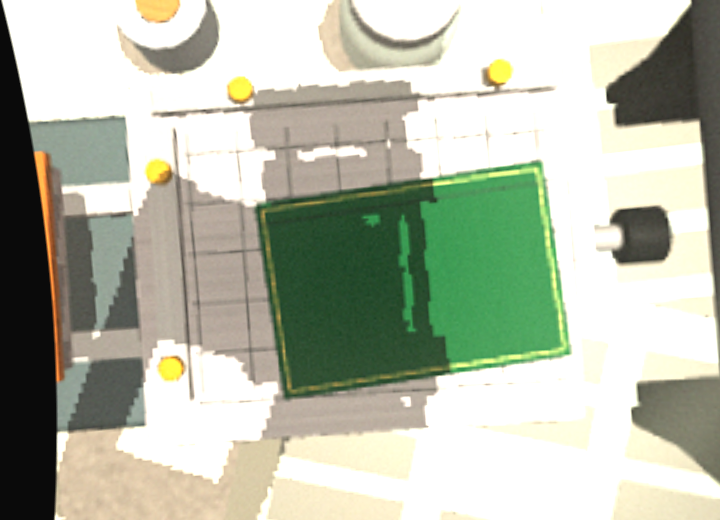

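The rectified view, in ortho px at 2 px/mm:
- **Side lay:** face line from (152,114) to (555,88).
- **End lay:** face line from (175,128) to (191,398).
- **Notebook:** corners at (260,208), (541,163), (570,353) and (288,396).
- **Knob:** at about (640,235).

From these, the slide heading is about 93.5° and the corner is about (0.704, 0.073). The notebook sits at about (-0.113, 0.091) in the lay frame and is 5.4° askew. I push the end first.

```bash
cat >> h.py <<'E'
A=93.5; C0=np.array([.7037,.073])
a_=np.radians(A); SX=np.array([np.cos(a_),np.sin(a_)]); SY=np.array([-np.sin(a_),np.cos(a_)])
def w(xs,ys): return C0+xs*SX+ys*SY
def lay(p): d=np.array(p[:2])-C0; return np.round([d@SX,d@SY],4)
def ortho(c,z,x0=.5,x1=.76,y0=-.2,y1=.16,k=2000):
    X,Y=np.meshgrid(np.arange(y1,y0,-1/k),np.arange(x1,x0,-1/k)); P=np.stack([Y,X,np.full_like(X,z)],-1)@np.array(c["R"]).T+np.array(c["t"])
    n=np.hypot(P[...,0],P[...,1]); th=np.arctan2(n,P[...,2])
    return cv2.remap(c["image"],(c["cx"]+c["fx"]*th*P[...,0]/n).astype(np.float32),(c["cy"]+c["fy"]*th*P[...,1]/n).astype(np.float32),cv2.INTER_LINEAR)
E
python3 - <<'E'
from h import *
plan([*w(-.210,.087),.2],A,3)
E
```

```text
total rotvec [-0.     0.     0.014] deg 0.8
row [-19.7, -0.8, 33.1, -0.0, 0.0, 0.0048]
row [-19.7, -0.7, 33.1, -0.0, 0.0, 0.0048]
row [-19.7, -0.6, 33.1, -0.0, 0.0, 0.0048]
```

>>> play_rows(moves=[[[-25,-0.8,20,0,0,0.0048],[-25,-0.7,30,0,0,0.0048],[-9,-0.6,49,0,0,0.0048],[0,0,45,0,0,0],[0,0,30,0,0,0]]])

```text
time_s: 7.45
position: [0.628, -0.1414, 0.122]
tcp_rot: [[-0.06, 0.998, -0.004], [0.998, 0.06, 0.002], [0.002, -0.004, -1.0]]
force: [0.1, -0.6, -0.1]
opening: 0.646
grasp_force: 0.0
```

>>> play_rows(moves=[[[0,0,20,0,0,0],[0,0,7,0,0,0],[0,0,0,0,0,0]]])

```text
time_s: 7.75
position: [0.6293, -0.1409, 0.0975]
tcp_rot: [[-0.062, 0.998, -0.002], [0.998, 0.062, 0.001], [0.001, -0.002, -1.0]]
force: [-0.5, -0.5, 0.3]
opening: 0.647
grasp_force: 0.0
```

Run:
```python
from h import *
s=bot.read_state(); print(s["position"],lay(s["position"]),np.degrees(np.arctan2(s["tcp_rot"][1][0],s["tcp_rot"][0][0])),s["force"])
```

```text
[ 0.62926464 -0.1409058   0.09748483] [-0.209   0.0874] 93.5463958056584 [-0.52801565 -0.45829244  0.34283348]
```

>>> play_rows(moves=[[[6,0,0,0,0,0],[6,0,0,0,0,0],[6,0,0,0,0,0],[6,0,0,0,0,0],[6,0,0,0,0,0]]])

```text
time_s: 8.25
position: [0.6282, -0.1103, 0.0994]
tcp_rot: [[-0.063, 0.998, 0.001], [0.998, 0.063, -0.001], [-0.001, 0.001, -1.0]]
force: [-0.3, -2.3, 1.3]
opening: 0.651
grasp_force: 1.0
```

>>> play_rows(moves=[[[5,0,0,0,0,0],[5,0,0,0,0,0],[5,0,0,0,0,0],[5,0,0,0,0,0],[0,0,0,0,0,0]]])

```text
time_s: 8.75
position: [0.6264, -0.0895, 0.0984]
tcp_rot: [[-0.063, 0.998, -0.001], [0.998, 0.063, 0.001], [0.001, -0.0, -1.0]]
force: [0.4, 0.0, -1.0]
opening: 0.647
grasp_force: 0.0
```

```bash
cat >> h.py <<'E'
def book(c,near):
    for d in bot.silhouettes(c,"notebook"):
        p=atz(c,d["centre"],.096)
        if np.hypot(*(p[:2]-near))<.06:
            k,_=cv2.findContours(d["pixels"].astype(np.uint8),cv2.RETR_EXTERNAL,cv2.CHAIN_APPROX_NONE); k=max(k,key=len)[:,0]
            r=cv2.minAreaRect(np.array([lay(atz(c,q,.096)) for q in k],np.float32)*1000); print("book lay-frame mm",np.round(r[0],1),np.round(r[1],1),round(r[2],2))
E
python3 - <<'E'
from h import *
s=bot.read_state(); print(lay(s["position"]),s["force"])
c=cap("wrist"); book(c,w(-.08,.08)); t=cap("top"); book(t,w(-.08,.08))
o=ortho(c,.096); o=cv2.convertScaleAbs(o,alpha=1.3,beta=10); cv2.imwrite("pics/o4.png",o)
E
```

```text
[-0.1574  0.0871] [ 0.39749012  0.01897513 -0.9558676 ]
book lay-frame mm [-84.7  84.8] [124.   95.5] -0.0
book lay-frame mm [-30.7  84.5] [98.5 61.3] 81.92
```

View pics/o4.png

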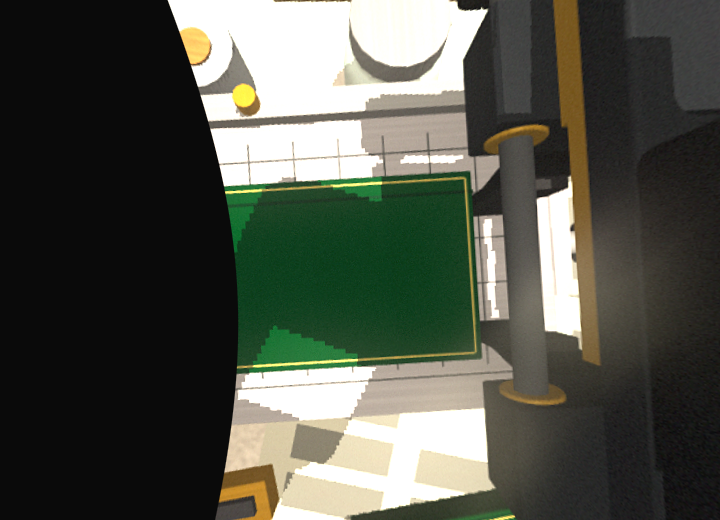

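The rectified view shows the notebook squared by the fingertips, with its rear edge from (468,173) to (480,355). That leaves about 5 mm to the end lay. I go on slowly until it makes contact.

>>> play_rows(moves=[[[2,0,0,0,0,0],[2,0,0,0,0,0],[2,0,0,0,0,0]]])

```text
time_s: 9.25
position: [0.6261, -0.0847, 0.0984]
tcp_rot: [[-0.062, 0.998, -0.0], [0.998, 0.062, -0.0], [-0.0, -0.0, -1.0]]
force: [0.5, -1.6, -0.8]
opening: 0.65
grasp_force: 0.5
```

>>> play_rows(moves=[[[1,0,0,0,0,0],[1,0,0,0,0,0]]])

```text
time_s: 9.45
position: [0.6264, -0.0832, 0.0986]
tcp_rot: [[-0.063, 0.998, 0.001], [0.998, 0.063, -0.001], [-0.001, 0.0, -1.0]]
force: [0.1, -4.3, -1.0]
opening: 0.653
grasp_force: 2.0
```

>>> play_rows(moves=[[[1,0,0,0,0,0],[1,0,0,0,0,0]]])

```text
time_s: 9.65
position: [0.6265, -0.0821, 0.0988]
tcp_rot: [[-0.064, 0.998, 0.001], [0.998, 0.064, -0.003], [-0.003, 0.001, -1.0]]
force: [0.7, -5.7, -1.3]
opening: 0.651
grasp_force: 2.6
```

>>> play_rows(moves=[[[1,0,0,0,0,0],[1,0,0,0,0,0]]])

```text
time_s: 9.85
position: [0.6263, -0.0801, 0.0988]
tcp_rot: [[-0.064, 0.998, 0.001], [0.998, 0.064, -0.003], [-0.003, 0.001, -1.0]]
force: [-1.0, -5.8, -0.9]
opening: 0.652
grasp_force: 2.6
```

>>> play_rows(moves=[[[-8,0,0,0,0,0],[-10,0,0,0,0,0],[0,0,-30,0,0,0],[0,0,-40,0,0,0],[0,0,-30,0,0,0]]])

```text
time_s: 10.35
position: [0.6274, -0.0972, 0.2004]
tcp_rot: [[-0.062, 0.998, 0.001], [0.998, 0.062, 0.001], [0.001, 0.001, -1.0]]
force: [0.8, -0.5, 0.3]
opening: 0.65
grasp_force: 0.0
```

Run:
```python
from h import *
s=bot.read_state(); print(lay(s["position"]))
plan([*w(-.085,.165),.2],A-90,11)
```

```text
[-0.1652  0.0865]
total rotvec [ 1.000e-03 -1.000e-03  1.571e+00] deg 90.0
row [7.3, -7.1, 0.0, 0.0001, -0.0001, 0.1428]
row [6.2, -8.1, 0.0, 0.0001, -0.0001, 0.1428]
row [5.0, -8.9, 0.0, 0.0001, -0.0001, 0.1428]
row [3.7, -9.5, 0.0, 0.0001, -0.0001, 0.1428]
row [2.3, -9.9, 0.0, 0.0001, -0.0001, 0.1428]
row [0.8, -10.2, 0.0, 0.0001, -0.0001, 0.1428]
row [-0.6, -10.2, 0.0, 0.0001, -0.0001, 0.1428]
row [-2.1, -10.0, 0.0, 0.0001, -0.0001, 0.1428]
row [-3.5, -9.6, 0.0, 0.0001, -0.0001, 0.1428]
row [-4.8, -9.0, 0.0, 0.0001, -0.0001, 0.1428]
row [-6.0, -8.2, 0.0, 0.0001, -0.0001, 0.1428]
```

>>> play_rows(moves=[[[7.3,-7,0,0,0,0.143],[6.2,-8,0,0,0,0.143],[5,-9,0,0,0,0.143],[3.7,-9.5,0,0,0,0.143],[2.3,-10,0,0,0,0.143]]])

```text
time_s: 10.85
position: [0.5889, -0.0623, 0.1987]
tcp_rot: [[0.613, 0.79, -0.0], [0.79, -0.613, 0.001], [0.001, -0.001, -1.0]]
force: [0.3, -1.2, 1.4]
opening: 0.651
grasp_force: 0.0
```

>>> play_rows(moves=[[[0.8,-10,0,0,0,0.143],[-0.6,-10,0,0,0,0.143],[-2,-10,0,0,0,0.143],[-3.5,-9.6,0,0,0,0.143],[-4.8,-9,0,0,0,0.143]]])

```text
time_s: 11.35
position: [0.5514, -0.0283, 0.1987]
tcp_rot: [[0.981, 0.195, -0.0], [0.195, -0.981, 0.001], [0.0, -0.001, -1.0]]
force: [-0.1, -1.0, -0.5]
opening: 0.651
grasp_force: 0.0
```

>>> play_rows(moves=[[[-6,-8,0,0,0,0.141],[0,0,40,0,0,0],[0,0,40,0,0,0],[0,0,18,0,0,0],[0,0,4,0,0,0]]])

```text
time_s: 11.85
position: [0.5421, -0.0215, 0.0943]
tcp_rot: [[0.998, 0.061, -0.006], [0.061, -0.998, 0.002], [-0.006, -0.002, -1.0]]
force: [-5.2, 0.7, 11.4]
opening: 0.651
grasp_force: 5.6
```

Run:
```python
from h import *
s=bot.read_state(); print(s["position"],lay(s["position"]),np.degrees(np.arctan2(s["tcp_rot"][1][0],s["tcp_rot"][0][0])),s["force"])
c=cap("wrist"); book(c,w(-.08,.08))
```

```text
[ 0.54205516 -0.02154699  0.09434636] [-0.0845  0.1671] 3.5139411245278187 [-5.17726707  0.66058105 11.36514764]
book lay-frame mm [-67.6  84.4] [139.4  94.9] 0.08
```

The fingertips are touching the plate (tip z ≈ 0.080). I lift 4 mm, then push towards the side lay.

>>> play_rows(moves=[[[0,0,-4,0,0,0],[0,0,0,0,0,0],[6,0,0,0,0,0],[6,0,0,0,0,0],[5,0,0,0,0,0]]])

```text
time_s: 12.45
position: [0.5624, -0.0208, 0.1011]
tcp_rot: [[0.998, 0.062, 0.002], [0.062, -0.998, -0.0], [0.002, 0.0, -1.0]]
force: [0.3, 0.4, 0.1]
opening: 0.652
grasp_force: 0.0
```

>>> play_rows(moves=[[[5,0,0,0,0,0],[5,0,0,0,0,0],[5,0,0,0,0,0],[4,0,0,0,0,0],[4,0,0,0,0,0]]])

```text
time_s: 12.95
position: [0.5845, -0.0191, 0.1003]
tcp_rot: [[0.998, 0.062, 0.0], [0.062, -0.998, 0.0], [0.0, -0.0, -1.0]]
force: [-1.3, -1.0, 0.2]
opening: 0.65
grasp_force: 0.6
```

>>> play_rows(moves=[[[4,0,0,0,0,0],[4,0,0,0,0,0],[3,0,0,0,0,0],[3,0,0,0,0,0],[0,0,0,0,0,0]]])

```text
time_s: 13.45
position: [0.5989, -0.0184, 0.1006]
tcp_rot: [[0.998, 0.062, 0.001], [0.062, -0.998, -0.0], [0.001, 0.0, -1.0]]
force: [0.3, 0.2, 0.9]
opening: 0.652
grasp_force: 0.0
```

Run:
```python
from h import *
s=bot.read_state(); print(s["position"],lay(s["position"]),s["force"])
c=cap("wrist"); book(c,w(-.07,.06)); cv2.imwrite("pics/o5.png",cv2.convertScaleAbs(ortho(c,.096),alpha=1.3,beta=10))
```

```text
[ 0.59893721 -0.01843428  0.10064343] [-0.0849  0.1101] [0.27764927 0.19516133 0.88872046]
book lay-frame mm [-67.7  51.3] [ 95.1 139.5] 89.9
```

View pics/o5.png

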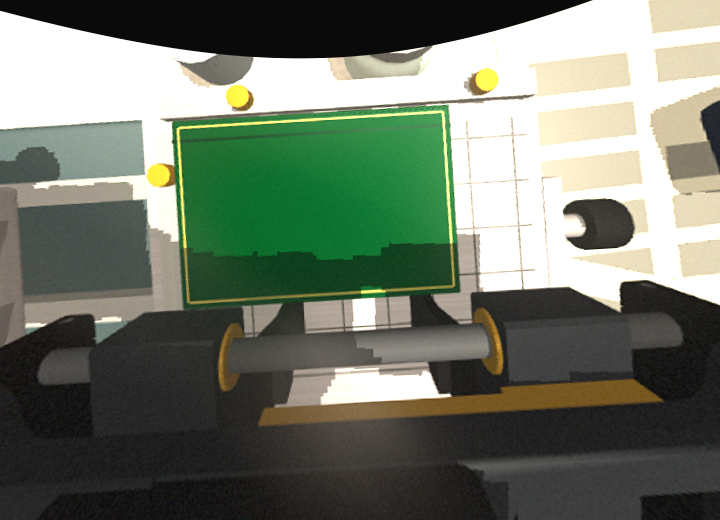

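The rectified view shows the notebook square, touching the end lay on the left at u≈178 and about 4 mm from the side lay. I continue gently until I feel contact.

>>> play_rows(moves=[[[2,0,0,0,0,0],[2,0,0,0,0,0],[0,0,0,0,0,0]]])

```text
time_s: 13.85
position: [0.602, -0.0181, 0.1006]
tcp_rot: [[0.998, 0.062, -0.0], [0.062, -0.998, 0.0], [-0.0, -0.0, -1.0]]
force: [-1.9, -0.8, 0.9]
opening: 0.649
grasp_force: 0.8
```

>>> play_rows(moves=[[[1,0,0,0,0,0],[1,0,0,0,0,0]]])

```text
time_s: 14.05
position: [0.6025, -0.018, 0.1005]
tcp_rot: [[0.998, 0.063, -0.004], [0.063, -0.998, -0.0], [-0.004, -0.0, -1.0]]
force: [-6.3, -1.9, 4.3]
opening: 0.65
grasp_force: 3.1
```

>>> play_rows(moves=[[[1,0,0,0,0,0],[0,0,0,0,0,0]]])

```text
time_s: 14.25
position: [0.6026, -0.018, 0.1005]
tcp_rot: [[0.998, 0.063, -0.006], [0.063, -0.998, -0.0], [-0.006, -0.0, -1.0]]
force: [-7.0, -2.0, 5.5]
opening: 0.649
grasp_force: 3.4
```

The notebook is against the side lay at 7 N. I back off, rise and turn, then give the end one gentle nudge so both lays are confirmed before pushing the knob.

>>> play_rows(moves=[[[-4,0,0,0,0,0],[-8,0,0,0,0,0],[-8,0,-30,0,0,0],[0,0,-40,0,0,0],[0,0,-30,0,0,0]]])

```text
time_s: 14.75
position: [0.5857, -0.0193, 0.2023]
tcp_rot: [[0.998, 0.062, 0.003], [0.062, -0.998, -0.0], [0.003, 0.0, -1.0]]
force: [0.8, -0.1, 0.7]
opening: 0.655
grasp_force: 0.0
```

Run:
```python
from h import *
c=cap("wrist"); book(c,w(-.07,.05)); cv2.imwrite("pics/o6.png",cv2.convertScaleAbs(ortho(c,.088,x0=.57,x1=.73,y0=-.11,y1=.11,k=3400),alpha=1.2,beta=5))
plan([*w(-.168,.052),.2],A,11)
```

```text
book lay-frame mm [-67.6  48.1] [140.1  95.2] 0.18
total rotvec [ 0.012 -0.007 -1.57 ] deg 89.9
row [6.2, 7.5, 0.6, 0.0011, -0.0006, -0.1427]
row [5.1, 8.3, 0.6, 0.0011, -0.0006, -0.1427]
row [3.8, 8.9, 0.6, 0.0011, -0.0006, -0.1427]
row [2.5, 9.4, 0.5, 0.0011, -0.0006, -0.1427]
row [1.2, 9.7, 0.5, 0.0011, -0.0006, -0.1427]
row [-0.2, 9.7, 0.5, 0.0011, -0.0006, -0.1427]
row [-1.6, 9.6, 0.5, 0.0011, -0.0006, -0.1427]
row [-2.9, 9.3, 0.5, 0.0011, -0.0006, -0.1427]
row [-4.2, 8.8, 0.5, 0.0011, -0.0006, -0.1427]
row [-5.4, 8.1, 0.5, 0.0011, -0.0006, -0.1427]
row [-6.5, 7.2, 0.5, 0.0011, -0.0006, -0.1427]
```

View pics/o6.png

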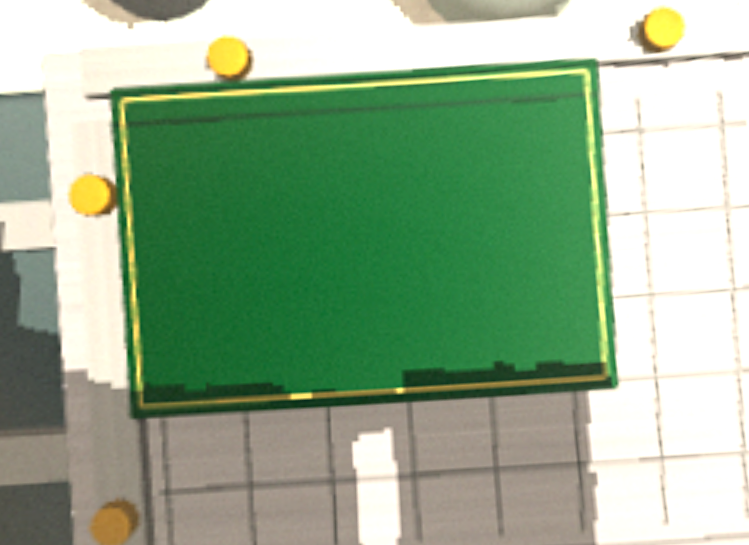

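The rectified view shows the notebook flush in the corner. Its left edge is on the end-lay line (115-135 px across) and its top edge is on the side-lay line, which carries on to the right at (620,62). It is square to within 0.2°.

>>> play_rows(moves=[[[6,7.5,0,0,0,-0.143],[5,8.3,0,0,0,-0.143],[3.8,9,0,0,0,-0.143],[2.5,9.4,0,0,0,-0.143],[1.2,9.7,0,0,0,-0.143]]])

```text
time_s: 15.35
position: [0.6181, -0.0549, 0.1993]
tcp_rot: [[0.709, 0.706, -0.001], [0.706, -0.709, 0.0], [-0.0, -0.001, -1.0]]
force: [-1.7, 0.6, -0.9]
opening: 0.653
grasp_force: 0.0
```

>>> play_rows(moves=[[[-0.2,9.7,0,0,0,-0.143],[-1.6,9.6,0,0,0,-0.143],[-2.9,9.3,0,0,0,-0.143],[-4.2,8.8,0,0,0,-0.143],[-5.4,8,0,0,0,-0.143]]])

```text
time_s: 15.85
position: [0.6515, -0.0902, 0.1991]
tcp_rot: [[0.073, 0.997, -0.001], [0.997, -0.073, 0.001], [0.0, -0.001, -1.0]]
force: [-0.3, 0.1, -0.2]
opening: 0.649
grasp_force: 0.0
```

>>> play_rows(moves=[[[-6.5,7.2,0,0,0,-0.141],[0,0,40,0,0,0],[0,0,0,0,0,0]]])

```text
time_s: 16.15
position: [0.6543, -0.0962, 0.1547]
tcp_rot: [[-0.062, 0.998, -0.011], [0.998, 0.062, 0.004], [0.004, -0.011, -1.0]]
force: [-1.1, 0.2, -1.2]
opening: 0.647
grasp_force: 0.0
```

Run:
```python
from h import *
s=bot.read_state(); print(s["position"],lay(s["position"]),np.degrees(np.arctan2(s["tcp_rot"][1][0],s["tcp_rot"][0][0])),s["force"])
c=cap("wrist"); book(c,w(-.07,.05))
plan([*w(-.168,.052),.101],A,3)
```

```text
[ 0.65430279 -0.0961621   0.15470194] [-0.1658  0.0596] 93.54062801799401 [-1.07511298  0.23582869 -1.1798893 ]
book lay-frame mm [-72.9  48. ] [128.1  94.9] 0.0
total rotvec [-0.004 -0.002  0.001] deg 0.2
row [-0.6, 1.7, 19.3, -0.0012, -0.0006, 0.0004]
row [-0.5, 1.7, 19.3, -0.0012, -0.0006, 0.0004]
row [-0.5, 1.7, 19.3, -0.0012, -0.0006, 0.0004]
```

>>> play_rows(moves=[[[0,5,18,0,0,0],[0,0,20,0,0,0],[0,0,14,0,0,0],[0,0,0,0,0,0],[6,0,0,0,0,0]]])

```text
time_s: 16.75
position: [0.6632, -0.0913, 0.1086]
tcp_rot: [[-0.062, 0.998, 0.001], [0.998, 0.062, -0.0], [-0.0, 0.001, -1.0]]
force: [0.2, -0.4, 0.3]
opening: 0.649
grasp_force: 0.0
```

>>> play_rows(moves=[[[5,0,0,0,0,0],[4,0,0,0,0,0],[2,0,0,0,0,0]]])

```text
time_s: 17.05
position: [0.6625, -0.0791, 0.1094]
tcp_rot: [[-0.063, 0.998, 0.001], [0.998, 0.063, -0.0], [-0.0, 0.001, -1.0]]
force: [-0.8, -0.3, -0.4]
opening: 0.649
grasp_force: 0.0
```

>>> play_rows(moves=[[[1,0,0,0,0,0],[1,0,0,0,0,0]]])

```text
time_s: 17.25
position: [0.6623, -0.0779, 0.1089]
tcp_rot: [[-0.063, 0.998, 0.001], [0.998, 0.063, -0.001], [-0.001, 0.001, -1.0]]
force: [0.1, -0.4, 0.0]
opening: 0.651
grasp_force: 0.7
```

>>> play_rows(moves=[[[1,0,0,0,0,0],[1,0,0,0,0,0]]])

```text
time_s: 17.45
position: [0.6623, -0.0771, 0.1089]
tcp_rot: [[-0.063, 0.998, 0.001], [0.998, 0.063, -0.002], [-0.002, 0.001, -1.0]]
force: [0.9, -4.2, 0.8]
opening: 0.647
grasp_force: 2.4
```

The tips are at z = 0.095, only just catching the top edge of the notebook. I back off, lower by 8 mm and repeat.

>>> play_rows(moves=[[[-5,0,0,0,0,0],[-5,0,0,0,0,0],[0,0,6,0,0,0],[0,0,3,0,0,0],[0,0,0,0,0,0]]])

```text
time_s: 17.95
position: [0.6617, -0.0854, 0.0984]
tcp_rot: [[-0.062, 0.998, -0.002], [0.998, 0.062, 0.001], [0.001, -0.002, -1.0]]
force: [-0.6, -0.2, -0.3]
opening: 0.654
grasp_force: 0.0
```

>>> play_rows(moves=[[[4,0,0,0,0,0],[3,0,0,0,0,0],[1.5,0,0,0,0,0],[1,0,0,0,0,0]]])

```text
time_s: 18.35
position: [0.6621, -0.0774, 0.0997]
tcp_rot: [[-0.064, 0.998, 0.0], [0.998, 0.064, -0.003], [-0.003, 0.0, -1.0]]
force: [-0.4, -5.9, -2.1]
opening: 0.653
grasp_force: 2.6
```

>>> play_rows(moves=[[[1,0,0,0,0,0],[1,0,0,0,0,0]]])

```text
time_s: 18.55
position: [0.662, -0.0759, 0.0997]
tcp_rot: [[-0.064, 0.998, 0.001], [0.998, 0.064, -0.003], [-0.003, 0.0, -1.0]]
force: [0.2, -5.0, -0.5]
opening: 0.651
grasp_force: 2.6
```

The bed moves along with the notebook at 5-6 N, so the notebook is tight on the end lay. Next is the knob: back off, rise, shut the fingers and go out in front of it.

>>> play_rows(moves=[[[-5,0,0,0,0,0],[-10,0,0,0,0,0],[0,0,-30,0,0,0],[0,0,-30,0,0,0],[-30,0,0,0,0,0]]])

```text
time_s: 19.05
position: [0.6673, -0.1171, 0.1644]
tcp_rot: [[-0.066, 0.998, 0.008], [0.998, 0.066, 0.0], [-0.0, 0.008, -1.0]]
force: [1.2, 0.3, -0.4]
opening: 0.652
grasp_force: 0.0
```

>>> play_rows(moves=[[[-40,0,0,0,0,0],[-30,-5,0,0,0,0],[-18,-5,0,0,0,0],[0,0,0,0,0,0],[0,0,0,0,0,0]]], fingers=-1)

```text
time_s: 19.55
position: [0.6597, -0.207, 0.1593]
tcp_rot: [[-0.062, 0.998, -0.001], [0.998, 0.062, 0.002], [0.002, -0.001, -1.0]]
force: [-0.2, -0.4, -0.1]
opening: 0.279
grasp_force: 0.0
```

Run:
```python
from h import *
s=bot.read_state(); print(s["position"],lay(s["position"]),s["opening"])
c=cap("wrist")
for cc in (c,cap("top")):
  book(cc,w(-.06,.05))
  print([(np.round(atz(cc,d["centre"],.065)[:2],4).tolist(),round(d["confidence"],2)) for d in bot.pinpoint(cc,"knob_face")[:2]])
print(w(-.285,.0745))
```

```text
[ 0.65968997 -0.20699422  0.15925138] [-0.2768  0.061 ] 0.278916885761041
[([0.6452, -0.1712], 0.57)]
[]
[ 0.64673779 -0.21601653]
```

>>> play_rows(moves=[[[0,-14,0,0,0,0],[0,0,30,0,0,0],[0,0,35,0,0,0],[0,0,22,0,0,0],[0,0,3,0,0,0]]])

```text
time_s: 20.35
position: [0.644, -0.2067, 0.0662]
tcp_rot: [[-0.063, 0.998, -0.006], [0.998, 0.063, 0.003], [0.004, -0.006, -1.0]]
force: [0.1, -0.0, -1.2]
opening: 0.003
grasp_force: 0.0
```

>>> play_rows(moves=[[[6,0,0,0,0,0],[6,0,0,0,0,0],[6,0,0,0,0,0],[6,0,0,0,0,0],[0,0,0,0,0,0]]])

```text
time_s: 20.85
position: [0.6449, -0.1834, 0.0705]
tcp_rot: [[-0.064, 0.998, 0.001], [0.998, 0.064, -0.0], [-0.0, 0.001, -1.0]]
force: [0.3, -0.4, -0.1]
opening: 0.005
grasp_force: 0.0
```

>>> play_rows(moves=[[[1.5,0,0,0,0,0],[1.5,0,0,0,0,0],[1.5,0,0,0,0,0],[1.5,0,0,0,0,0],[2,0,0,0,0,0]]])

```text
time_s: 21.35
position: [0.6446, -0.1791, 0.07]
tcp_rot: [[-0.063, 0.998, 0.001], [0.998, 0.063, -0.004], [-0.004, 0.001, -1.0]]
force: [-1.4, -5.6, 1.0]
opening: 0.006
grasp_force: 2.8
```

>>> play_rows(moves=[[[2,0,0,0,0,0],[3,0,0,0,0,0],[4,0,0,0,0,0],[5,0,0,0,0,0],[5,0,0,0,0,0]]])

```text
time_s: 21.85
position: [0.6433, -0.1604, 0.07]
tcp_rot: [[-0.063, 0.998, 0.001], [0.998, 0.063, -0.004], [-0.004, 0.001, -1.0]]
force: [-1.7, -6.5, 0.9]
opening: 0.007
grasp_force: 3.1
```

>>> play_rows(moves=[[[5,0,0,0,0,0],[5,0,0,0,0,0],[5,0,0,0,0,0],[5,0,0,0,0,0],[5,0,0,0,0,0]]])

```text
time_s: 22.35
position: [0.6417, -0.1352, 0.07]
tcp_rot: [[-0.063, 0.998, 0.001], [0.998, 0.063, -0.004], [-0.004, 0.001, -1.0]]
force: [-1.7, -5.8, 0.7]
opening: 0.004
grasp_force: 3.1
```

>>> play_rows(moves=[[[5,0,0,0,0,0],[5,0,0,0,0,0],[5,0,0,0,0,0],[5,0,0,0,0,0],[5,0,0,0,0,0]]])

```text
time_s: 22.85
position: [0.64, -0.1101, 0.07]
tcp_rot: [[-0.063, 0.998, 0.001], [0.998, 0.063, -0.004], [-0.004, 0.0, -1.0]]
force: [-0.9, -7.0, 1.6]
opening: 0.006
grasp_force: 3.1
```

>>> play_rows(moves=[[[5,0,0,0,0,0],[5,0,0,0,0,0],[5,0,0,0,0,0],[5,0,0,0,0,0],[5,0,0,0,0,0]]])

```text
time_s: 23.35
position: [0.6383, -0.0851, 0.0699]
tcp_rot: [[-0.063, 0.998, 0.0], [0.998, 0.063, -0.003], [-0.003, -0.0, -1.0]]
force: [-2.0, -6.1, 1.1]
opening: 0.007
grasp_force: 3.1
```

>>> play_rows(moves=[[[5,0,0,0,0,0],[5,0,0,0,0,0],[5,0,0,0,0,0],[4,0,0,0,0,0],[3,0,0,0,0,0]]])

```text
time_s: 23.85
position: [0.6368, -0.0627, 0.0699]
tcp_rot: [[-0.063, 0.998, -0.0], [0.998, 0.063, -0.003], [-0.003, -0.0, -1.0]]
force: [-2.0, -5.7, 1.9]
opening: 0.002
grasp_force: 2.9
```

>>> play_rows(moves=[[[3,0,0,0,0,0],[3,0,0,0,0,0],[2,0,0,0,0,0],[2,0,0,0,0,0]]])

```text
time_s: 24.25
position: [0.6362, -0.0528, 0.0699]
tcp_rot: [[-0.063, 0.998, -0.0], [0.998, 0.063, -0.003], [-0.003, -0.0, -1.0]]
force: [-1.0, -6.0, 2.3]
opening: 0.004
grasp_force: 2.7
```

>>> play_rows(moves=[[[2,0,0,0,0,0],[2,0,0,0,0,0],[2,0,0,0,0,0]]])

```text
time_s: 24.55
position: [0.6358, -0.0469, 0.0699]
tcp_rot: [[-0.063, 0.998, -0.0], [0.998, 0.063, -0.003], [-0.003, -0.0, -1.0]]
force: [-1.5, -7.0, 2.4]
opening: 0.01
grasp_force: 2.8
```

>>> play_rows(moves=[[[2,0,0,0,0,0],[2,0,0,0,0,0]]])

```text
time_s: 24.75
position: [0.6355, -0.0429, 0.0699]
tcp_rot: [[-0.063, 0.998, -0.0], [0.998, 0.063, -0.003], [-0.003, -0.001, -1.0]]
force: [-1.8, -5.4, 3.1]
opening: 0.002
grasp_force: 2.8
```

>>> play_rows(moves=[[[2,0,0,0,0,0],[2,0,0,0,0,0]]])

```text
time_s: 24.95
position: [0.6353, -0.0388, 0.0699]
tcp_rot: [[-0.063, 0.998, -0.0], [0.998, 0.063, -0.003], [-0.003, -0.001, -1.0]]
force: [-1.3, -5.5, 1.9]
opening: 0.006
grasp_force: 2.7
```

>>> play_rows(moves=[[[2,0,0,0,0,0],[2,0,0,0,0,0]]])

```text
time_s: 25.15
position: [0.6352, -0.0368, 0.07]
tcp_rot: [[-0.065, 0.998, -0.0], [0.998, 0.065, -0.007], [-0.006, -0.001, -1.0]]
force: [-2.9, -15.3, 1.3]
opening: 0.001
grasp_force: 7.4
```

>>> play_rows(moves=[[[2,0,0,0,0,0],[1,0,0,0,0,0]]])

```text
time_s: 25.35
position: [0.6352, -0.0367, 0.07]
tcp_rot: [[-0.066, 0.998, 0.0], [0.998, 0.066, -0.011], [-0.011, -0.001, -1.0]]
force: [-3.7, -20.6, 0.4]
opening: 0.003
grasp_force: 10.2
```

>>> play_rows(moves=[[[1,0,0,0,0,0],[1,0,0,0,0,0]]])

```text
time_s: 25.55
position: [0.6352, -0.0366, 0.07]
tcp_rot: [[-0.066, 0.998, 0.0], [0.998, 0.066, -0.013], [-0.013, -0.001, -1.0]]
force: [-4.0, -25.0, 0.1]
opening: 0.003
grasp_force: 12.5
```

The bed is against its stop: the force rises to 25 N with no further travel, and it all goes through the pads. I back off and check.

>>> play_rows(moves=[[[-6,0,0,0,0,0],[-10,0,0,0,0,0],[-20,0,0,0,0,0],[-30,0,0,0,0,0],[-30,0,0,0,0,0]]])

```text
time_s: 26.05
position: [0.6409, -0.1238, 0.0694]
tcp_rot: [[-0.064, 0.998, -0.0], [0.998, 0.064, 0.001], [0.001, -0.0, -1.0]]
force: [0.2, 0.4, -0.7]
opening: 0.004
grasp_force: 0.0
```

>>> play_rows(moves=[[[0,0,-20,0,0,0],[0,0,-30,0,0,0],[0,0,-30,0,0,0],[0,0,0,0,0,0]]])

```text
time_s: 26.45
position: [0.6439, -0.1245, 0.1541]
tcp_rot: [[-0.062, 0.998, 0.009], [0.998, 0.062, -0.002], [-0.003, 0.009, -1.0]]
force: [0.7, -0.6, 0.1]
opening: 0.004
grasp_force: 0.0
```

Run:
```python
from h import *
s=bot.read_state(); print(s["time_s"],s["position"],s["force"])
c=cap("wrist"); book(c,w(.07,.05))
print([(np.round(atz(c,d["centre"],.065)[:2],4).tolist(),round(d["confidence"],2)) for d in bot.pinpoint(c,"knob_face")[:2]])
a=cv2.convertScaleAbs(ortho(c,.096,x0=.57,x1=.73,y0=-.08,y1=.16,k=2400),alpha=1.5,beta=15)
b=cv2.convertScaleAbs(cv2.resize(cap("top")["image"][110:230,140:380],(a.shape[1],216)),alpha=1.8)
cv2.imwrite("pics/o7.png",np.vstack([a,b]))
```

```text
26.45 [ 0.64391869 -0.12449818  0.15407174] [ 0.6503952  -0.56624507  0.06256778]
[([0.6353, -0.0241], 0.69)]
```

View pics/o7.png

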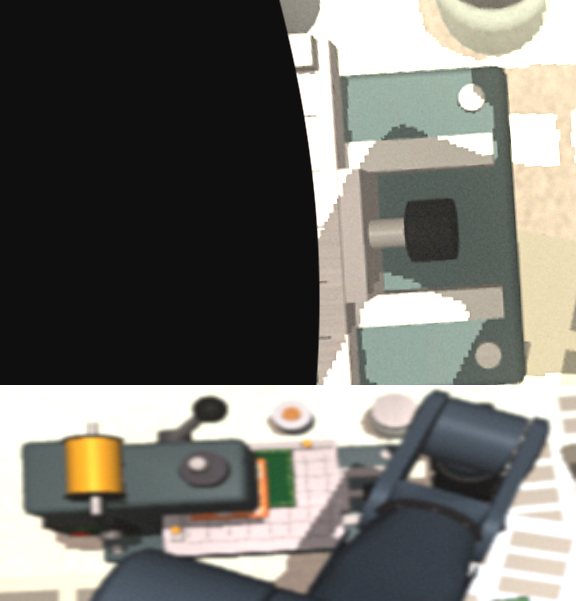

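The rectified view shows the bed in, with the knob at (430,230). In the top crop the notebook's rear edge is at (293,480), square against the side lay under the head, and the lever is unchanged. One numeric check of that rear edge, then I hand in.

Run:
```python
from h import *
for n in("top","side"):
    c=cap(n); h=cv2.cvtColor(c["image"],cv2.COLOR_BGR2HSV); m=cv2.inRange(h,(45,110,25),(85,255,255))
    P=np.array([lay(atz(c,(u,v),.096)) for v,u in np.argwhere(m)]); P=P[(P[:,0]>-.12)&(P[:,0]<.08)&(P[:,1]>-.02)&(P[:,1]<.12)]*1000
    print(n,len(P),np.percentile(P,[1,50,99],axis=0).round(1).tolist())
    for y0 in range(0,100,15):
        q=P[(P[:,1]>=y0)&(P[:,1]<y0+15)]
        if len(q): print(y0,q[:,0].min())
```

```text
top 248 [[17.3, 7.6], [30.0, 48.7], [51.3, 93.0]]
0 18.9
15 19.3
30 17.4
45 17.9
60 18.599999999999998
75 16.400000000000002
90 17.2
side 311 [[13.4, 6.8], [39.7, 50.4], [67.0, 93.3]]
0 14.8
15 13.6
30 13.5
45 13.299999999999999
60 13.2
75 13.100000000000001
90 17.4
```

The rear edge sits at or forward of where the bed's travel would carry it, and its angle is unchanged, so the notebook is still snug. I hand in.

```bash
python3 -c "
from rig import bot
print(bot.hand_in())"
```

```text
the job is handed in; nothing more can be done
None
```

I pushed the notebook flush into the corner of both lays, pushed the bed in to its stop by the knob, and handed the job in at about 26.5 s; the hand-in returned no verdict.

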